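# Refit the upper burr of the bakery's grain mill

### The arm

A 6-joint arm with a two-finger parallel gripper is mounted at the origin on the work surface. World frame = base frame: x ahead of the robot, y to its left, z up, the work surface at z = 0. Lengths are in mm, angles in degrees, forces in N, time in s.
With the tool pointing down it reaches from about 300 to 850 mm from the base axis. Payload 4.2 kg.
Tool frame: the origin (TCP) lies midway between the tips of the shut fingers; the grasp point (between the pads) lies 19 mm behind it (env.grip_point_offset is the distance from the TCP to the grasp point, in mm); z points along the fingers, x is the direction in which the jaws open and shut, and the axes are right-handed (so a half turn about z gives the same grasp; the last joint's range is limited). The gripper opens to 91 mm and grips with 3 to 60 N. Pads are 32 mm wide; open, the fingers measure 118 mm over their backs; the gripper's body (76 mm by 178 mm) begins 60 mm behind the grasp point.
Start: joints at [64.973, 18.312, 89.639, -0, 72.044, -1.146], TCP at [232.785, 525.789, 213.976] pointing down, gripper open.
Joint ranges: [-177.97, 177.97], [-48.28, 115.42], [12.27, 149.76], [-77.06, 257.06], [2.81, 150.46], [-146.56, 146.56]. Speed limits (degrees/s): [147.25, 147.25, 180, 180, 180, 180].

### API

Orientations are given as [roll, pitch, yaw] about the fixed x, y, z axes, in that order (R = Rz(yaw) Ry(pitch) Rx(roll)).
In Python, from workcell import env gives the robot as it stands.
- The arm moves only by the shell command python3 -m pendant 'ROWS' [FORCE]. ROWS is JSON, a list of rows, each an object with "xyz": the shift along the tool's x, y, z in m, a list of three; "roll": the turn about the tool's z in degrees; "jaw": the closure, from 0 (fully open) to 1 (shut). A call has exactly 8 rows; each row is the pose to reach, as a shift and turn from the pose commanded when the call began, along the tool's axes at that moment; what a row does not reach only later rows make up. A row lasts 1/8 s, in which the tool goes at most 62.5 mm and 10.7 degrees, less where a joint would pass 70% of its speed; a pose out of reach is approached as far as the arm can. A call with a gripper value outside its range is refused whole. The fingers move at their own pace and stop on an object; FORCE is the grip in N (left out, the last holds). Time passes only in rows, so rows that repeat a pose let the fingers close, or fill a call up. It gives the time, the measured TCP pose, the force and the opening at its end, in the units of the state.
- env.state(): the state, without advancing time (a new reading comes with each control period).
- env.grab_frame(name): name is "scene" or "top" or "wrist"; returns (picture, depth): 420x560x3 uint8, blue, green, red; 420x560 float32, mm along the optical axis (not along the pixel's ray), 0 where there is no reading.
- env.camera_params(name): a dict with "camera_matrix" (3x3 intrinsics, pixels), "cam_to_world" (4x4, takes a point from camera to world coordinates); the wrist camera has in their place "hand_eye" (4x4, takes a point from camera to tool coordinates, whose origin is the TCP and whose axes are the tool frame's). Camera axes: x right, y up, looking along -z (the intrinsics and any distortion apply to the point x, -y, -z); pixel columns grow to the right and rows downward; lengths in mm; the calibration is good to about 2 mm. A picture is of the moment at which its call begins: read the wrist's pose just before it. camera_params takes no time and is no camera call.
- env.job_done(): hands the job in, once; it reports no verdict.
The state is a dict: "time_s": time; "qpos": joint angles; "qvel": joint speeds; "effort": joint torques, N m; "ee_pos": TCP position; "ee_rot": TCP orientation; "force": force on the tool from outside, world axes, zero at the start; "torque": the same for the moment, N m; "gripper_width": finger opening in mm.
Only numpy, scipy, OpenCV 4.12 (cv2) and the standard library are available. Lean on these libraries where they do the work, as an engineer would, in place of code of your own. Each camera call takes 0.05 s, during which the arm holds its last target. There are 200 camera calls.

### The job

The upper burr of the flour mill has been brushed clean: take it out of the tray by its handle and nest it in the mill's open throat, then, keeping it lightly pressed down, turn it slowly by the handle until its lugs find their pockets, and ease it down until it sits fully home, flush with the collar; then let go. The burr is brittle: never force it and never let it drop in, and leave everything else on the bench where it is.

Things in the scene. Friction and masses are not known exactly. Their poses are not given: they have to be found in the camera images.
- burr: loose upper burr, plain steel, 0.45 kg (true mass up to a quarter off): a hollow tapered carrier, 76 mm across at the foot of its taper, 108 mm across its top rim, taper 31 degrees to the axis, rim's top face 40 mm above the underside, handle bar above. Origin: centre of its underside, on its axis; z up. At the start it stands on its lugs in the tray.
- burr_grip (a point): middle of the burr's handle bar, on the burr's axis 75 mm above its origin; axes as the burr's. The bar is level and straight, 96 mm long along the burr's x, 12 mm thick along its y (pinch it across this), its underside 68 mm and top 82 mm above the burr's origin, on a post at each end.
- burr_lug (a point): outer lower end of the burr's first lug, 36 mm from the axis along the burr's +x, at its underside. Three such lugs, 120 degrees apart, stand out from a 52 mm hub under the taper, each 10 mm wide (8 mm at its bevelled foot) and 8 mm high.
- mill: the grain mill, hopper taken off: steel housing 220 x 200 mm, deck 137 mm high, fixed, flour spout on its -x face; origin under the housing's centre, z up. On the deck stand a round chamber and on it the grind collar, an aluminium ring 140 mm across, its top face 200 mm above the bench.
- throat (a point): centre of the open throat at the collar's top face, 200 mm above the bench; axes as the mill's. The throat tapers down as the burr does: 113 mm across here, 76 mm across 31 mm lower down, then the ledge. Fully home, the burr's rim is flush with this face.
- seat (a point): point on the throat's axis, 160 mm above the bench: where the burr's origin lies when fully home. The ledge is 7 mm higher: while the lugs ride on it the burr stands 7 mm too high with up to 4 mm of side play; once the lugs are in their pockets it goes down 7 mm and the taper centres it. Lugs in their pockets have 3 mm of play.
- ledge (a point): point of the ledge in the throat, 34.5 mm from its axis along the mill's +x, 167 mm above the bench. The ledge has three lug pockets, 120 degrees apart, 13 mm wide. They turn with the stiff grind collar (the burr's rubbing does not turn it), whose setting is not measured: one pocket lies 0 to 1.3 rad anticlockwise, seen from above, of this point.
- tray: shallow aluminium tray 270 x 230 x 22 mm, fixed, floor 4 mm thick; origin under its centre.
- brush: cleaning brush, 170 mm long, lying in the tray beside the burr along the tray's x; leave alone.
- bowl: steel flour bowl, 124 mm wide, 48 mm high, in front of the mill's spout; leave alone.
- hopper: the mill's steel hopper, standing upside down at the back, 170 mm wide, 115 mm high; leave alone.
- jar: grain jar with steel lid, 90 mm wide, 136 mm high, at the back; leave alone.
- loaf_a: round loaf, 176 mm wide, 85 mm high, on the cooling grid on the left; leave alone.
- scraper: bench scraper, 130 mm wide, lying at the back; leave alone.
Not all that is in view belongs to the job. Leave any green look-alike of the burr alone.

How it is judged (in metres and radians):
On the way, in this order (a step that is already met when the one before it is completed fails the run):
1. the burr is lifted out of the tray (z of burr in the frame of tray above 0.05 m and contact force between burr and tray below 0.1 N), for 0.2 s.
2. the burr rests in the throat of the mill, standing proud on its lugs or home (horizontal distance between burr and seat below 0.008 m and z of burr in the frame of seat below 0.01 m and contact force between burr and mill above 1 N), for 0.1 s.
At the end, for the whole second after the job is handed in: The burr sits fully home in the mill's throat: not more than 2 mm too high, within 2 mm of the throat's axis, level within 2 degrees, at rest and let go (z of burr in the frame of seat below 0.002 m and horizontal distance between burr and seat below 0.002 m and angle between burr's own z axis and vertical below 0.035 rad and linear speed of burr below 0.01 m/s and contact force between burr and the fingers below 0.05 N); the robot touches nothing.
It fails at once if the burr is forced or dropped: more than 35 N between it and the mill (contact force between burr and mill above 35 N).
It fails at once if another thing on the bench is moved by more than 30 mm (distance of any of brush, bowl, hopper, jar, loaf_a, scraper from where it was at the start of the episode above 0.03 m).
It also fails if it takes over 67 s, if anything falls off the work surface, if the arm or the gripper's body presses on something with over 40 N, if the wrist force passes 120 N, or if a joint passes its speed limit or range.

## Working session

There is one attempt and no reset: what is moved stays moved. The work goes in short steps, Python scripts to look and compute and a shell command to move; the robot and the scene stay as the last step left them, time stands still between calls to the robot, and variables do not carry over. Pictures are saved under pics/ and viewed, about 8 in all and at most 12, crops included, and the job is handed in when it is done.

```bash
mkdir -p pics; ls; python3 - <<'E'
from workcell import env
import cv2,numpy as np
np.set_printoptions(suppress=True,precision=3)
for n in("top","scene"):
    p,d=env.grab_frame(n); cv2.imwrite(f"pics/{n}1.png",p); np.save(f"{n}1.npy",d); c=env.camera_params(n); print(n,c)
print(env.camera_params("wrist")); print(env.state())
E
```

```text
pics
top {'camera_matrix': array([[456.343,   0.   , 282.208],
       [  0.   , 456.343, 203.523],
       [  0.   ,   0.   ,   1.   ]]), 'cam_to_world': array([[   0.007,    0.995,   -0.104,  430.445],
       [  -1.   ,    0.008,    0.   ,  121.755],
       [   0.001,    0.104,    0.995, 1439.296],
       [   0.   ,    0.   ,    0.   ,    1.   ]])}
scene {'camera_matrix': array([[408.646,   0.   , 276.503],
       [  0.   , 408.646, 203.982],
       [  0.   ,   0.   ,   1.   ]]), 'cam_to_world': array([[  -0.251,   -0.601,    0.759, 1433.699],
       [   0.968,   -0.175,    0.182,  323.381],
       [   0.023,    0.78 ,    0.625,  882.841],
       [   0.   ,    0.   ,    0.   ,    1.   ]])}
{'camera_matrix': array([[377.29 ,   0.   , 276.459],
       [  0.   , 377.29 , 213.719],
       [  0.   ,   0.   ,   1.   ]]), 'hand_eye': array([[   1.   ,   -0.001,   -0.001,    0.311],
       [  -0.001,   -0.955,   -0.295,  -84.273],
       [  -0.001,    0.295,   -0.955, -169.914],
       [   0.   ,    0.   ,    0.   ,    1.   ]])}
{'time_s': 0.1, 'qpos': array([64.973, 18.348, 89.699,  0.001, 72.043, -1.146]), 'qvel': array([ 0.105, -0.114, -0.175,  0.074,  0.017,  0.017]), 'effort': array([  0.001, -41.334, -23.251,   0.073,   0.042,  -0.   ]), 'ee_pos': array([232.59 , 525.377, 213.209]), 'ee_rot': array([-179.997,    0.089,   66.118]), 'force': array([-0.274, -0.251, -0.782]), 'torque': array([ 0.001,  0.025, -0.027]), 'gripper_width': 91.34170830108022}
```

View pics/top1.png

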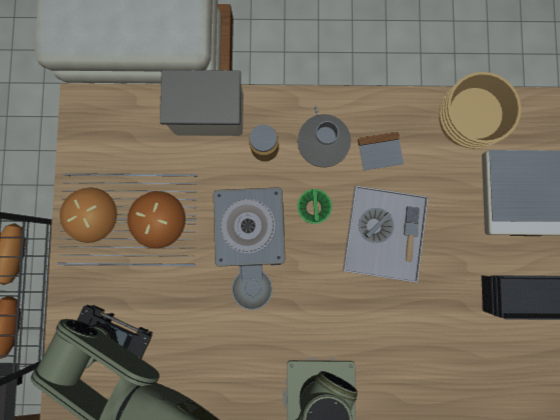

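View pics/scene1.png

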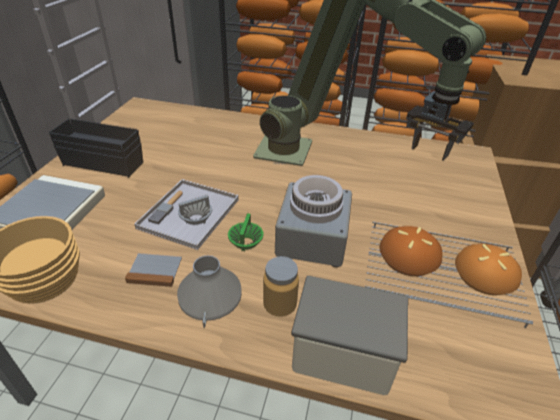

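The top view shows the burr in the tray at about (376,225) with a diagonal handle and the mill collar at (249,226). The green look-alike is at (314,206). I'll measure next from depth and height.

```bash
cat > h.py <<'E'
from workcell import env
import cv2,numpy as np
from scipy.spatial.transform import Rotation as R
np.set_printoptions(suppress=True,precision=2)
def cloud(name):
    st=env.state(); p,d=env.grab_frame(name); c=env.camera_params(name)
    if name=="wrist":
        T=np.eye(4); T[:3,:3]=R.from_euler('xyz',st['ee_rot'],degrees=True).as_matrix(); T[:3,3]=st['ee_pos']
        M=T@c['hand_eye']
    else: M=c['cam_to_world']
    K=c['camera_matrix']; v,u=np.mgrid[:420,:560]
    P=np.stack([(u-K[0,2])/K[0,0]*d,-(v-K[1,2])/K[1,1]*d,-d],-1)@M[:3,:3].T+M[:3,3]
    P[d==0]=np.nan
    return p,P,M,K
def ray(px,z,M,K):
    px=np.atleast_2d(px).astype(float)
    r=np.c_[(px[:,0]-K[0,2])/K[0,0],-(px[:,1]-K[1,2])/K[1,1],-np.ones(len(px))]@M[:3,:3].T
    return M[:3,3]+r*((z-M[2,3])/r[:,2])[:,None]
E
python3 - <<'E'
from h import *
p,P,M,K=cloud("top")
v,u=np.mgrid[:420,:560]; z=P[...,2]
def box(a,b,c,d): return (u>a)&(u<b)&(v>c)&(v<d)
m=box(345,392,195,255)
for lo,hi in((70,100),(35,55)):
    q=P[m&(z>lo)&(z<hi)]; c,s,a=cv2.minAreaRect(q[:,:2].astype(np.float32)); print(lo,len(q),np.median(q,0),c,s,a, np.linalg.eigh(np.cov(q[:,:2].T)))
m2=box(205,295,180,270); q=P[m2&(z>190)&(z<210)]; print("collar",len(q),np.median(q[:,2]),cv2.minEnclosingCircle(q[:,:2].astype(np.float32)))
q=P[m2&(z>127)&(z<147)]; print("deck",np.median(q[:,2]),cv2.minAreaRect(q[:,:2].astype(np.float32)))
q=P[box(335,435,180,290)&(z>12)&(z<30)]; print("tray",len(q),cv2.minAreaRect(q[:,:2].astype(np.float32)))
E
```

```text
70 143 [ 512.99 -166.26   85.43] (512.3471069335938, -165.60397338867188) (12.618337631225586, 95.4327392578125) 43.90949630737305 EighResult(eigenvalues=array([ 13.34, 826.  ]), eigenvectors=array([[-0.72, -0.69],
       [-0.69,  0.72]]))
35 432 [ 508.71 -163.92   42.11] (512.4800415039062, -163.1262664794922) (104.33731079101562, 99.98175048828125) 0.24000892043113708 EighResult(eigenvalues=array([ 963.09, 1190.52]), eigenvectors=array([[ 0.35, -0.94],
       [-0.94, -0.35]]))
collar 1034 199.09980160912517 ((501.41143798828125, 217.40924072265625), 71.8209228515625)
deck 136.63655486087646 ((497.2305908203125, 216.99285888671875), (227.9049835205078, 199.643798828125), 2.8806357383728027)
tray 1226 ((488.43768310546875, -201.78990173339844), (232.20372009277344, 270.19146728515625), 81.6373062133789)
```

```bash
python3 -m pendant '[{"xyz":[-0.02,0.04,-0.03],"roll":3,"jaw":0},{"xyz":[-0.045,0.095,-0.06],"roll":6,"jaw":0},{"xyz":[-0.07,0.15,-0.097],"roll":9,"jaw":0},{"xyz":[-0.095,0.205,-0.097],"roll":12,"jaw":0},{"xyz":[-0.12,0.26,-0.097],"roll":15,"jaw":0},{"xyz":[-0.145,0.315,-0.097],"roll":19,"jaw":0},{"xyz":[-0.173,0.369,-0.097],"roll":22,"jaw":0},{"xyz":[-0.173,0.369,-0.097],"roll":22,"jaw":0}]'
python3 - <<'E'
from h import *
p,P,M,K=cloud("wrist"); np.savez("w1.npz",p=p,P=P,M=M,K=K)
cv2.imwrite("pics/w1.png",p)
z=P[...,2]; q=P[(z>193)&(z<207)]; q=q[np.linalg.norm(q[:,:2]-[500,217],axis=1)<90]
print(np.median(q[:,2]),len(q),cv2.minEnclosingCircle(q[:,:2].astype(np.float32)))
E
```

```text
time_s: 1.15
ee_pos: [502.1, 215.0, 310.2]
ee_rot: [180.0, 0.1, 43.8]
force: [0.5, 0.3, -0.0]
gripper_width: 91.3
198.68631389256316 10786 ((504.39532470703125, 217.7143096923828), 70.21336364746094)
```

View pics/w1.png

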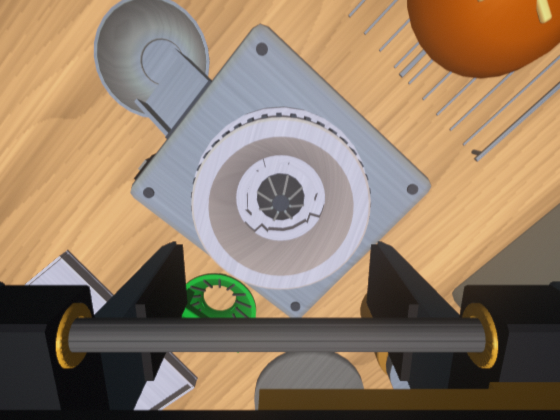

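The view shows the throat centred at about (281,198), with the ledge ring and pocket edges only faintly visible. I'll profile the depth around the ledge.

```bash
python3 - <<'E'
from h import *
w=np.load("w1.npz"); P=w["P"];p=w["p"];M=w["M"];K=w["K"]
c=np.array([504.4,217.7]); q=P.reshape(-1,3); q=q[~np.isnan(q[:,0])]
d=q[:,:2]-c; r=np.hypot(*d.T); a=np.degrees(np.arctan2(d[:,1],d[:,0]))%360
for A in range(0,360,6):
    s=(abs((a-A+180)%360-180)<3)
    print(A,[round(float(np.median(q[s&(r>=lo)&(r<lo+3),2])),1) for lo in (24,27,30,33,36)])
# radius of pts at z in mid-taper for centre check
for lo,hi in((175,180),(185,190)):
    s=(q[:,2]>lo)&(q[:,2]<hi)&(r<60); x=q[s]; A=np.c_[2*x[:,:2],np.ones(len(x))]; o=np.linalg.lstsq(A,(x[:,:2]**2).sum(1),rcond=None)[0]; print(lo,o[:2],np.sqrt(o[2]+o[0]**2+o[1]**2))
cv2.imwrite("pics/w1c.png",cv2.resize(p[145:255,225:340],None,fx=5,fy=5,interpolation=cv2.INTER_CUBIC))
E
```

```text
0 [156.7, 157.1, 165.0, 166.2, 165.9]
6 [157.0, 156.7, 164.4, 166.2, 167.8]
12 [157.1, 157.1, 165.7, 166.3, 167.9]
18 [157.2, 157.3, 158.0, 159.5, 164.1]
24 [157.2, 156.9, 157.3, 157.1, 158.0]
30 [157.2, 157.1, 157.2, 157.1, 159.0]
36 [157.4, 156.5, 157.1, 157.6, 167.7]
42 [156.9, 156.8, 165.9, 166.3, 166.4]
48 [156.9, 157.0, 164.9, 165.8, 166.4]
54 [156.8, 157.4, 165.4, 165.9, 166.7]
60 [157.2, 157.1, 166.0, 165.7, 166.1]
66 [157.2, 157.5, 165.9, 165.8, 166.4]
72 [157.3, 157.5, 165.8, 166.0, 166.4]
78 [156.9, 156.9, 166.2, 166.3, 168.2]
84 [156.9, 157.3, 166.2, 415.6, 417.5]
90 [157.0, 158.1, 416.4, 418.1, 405.7]
96 [156.6, 415.5, 418.1, 405.3, 405.3]
102 [157.6, 417.5, 421.2, 405.3, 404.1]
108 [416.3, 420.0, 405.2, 404.7, 402.6]
114 [417.2, 421.3, 405.3, 403.5, 401.2]
120 [417.9, 405.2, 405.1, 402.9, 166.6]
126 [418.4, 405.2, 404.8, 402.5, 166.4]
132 [419.0, 405.2, 404.4, 401.9, 166.4]
138 [418.5, 405.1, 404.4, 402.3, 166.3]
144 [418.3, 405.0, 405.0, 402.5, 163.3]
150 [420.5, 405.2, 405.2, 403.1, 168.4]
156 [421.1, 421.5, 405.3, 403.9, 402.3]
162 [156.8, 421.6, 405.1, 405.1, 403.2]
[... 656 characters left out ...]
.9, 156.9, 157.2, 161.7]
270 [156.9, 157.6, 157.2, 157.0, 161.7]
276 [157.3, 156.5, 157.8, 157.9, 165.7]
282 [157.2, 157.4, 165.7, 165.8, 167.2]
288 [157.0, 156.9, 163.5, 166.2, 167.3]
294 [156.8, 157.3, 164.7, 165.8, 167.5]
300 [156.6, 158.9, 165.7, 166.0, 167.1]
306 [156.5, 161.8, 165.9, 166.1, 168.0]
312 [157.2, 161.0, 165.8, 166.0, 167.9]
318 [157.1, 160.4, 165.9, 165.6, 167.6]
324 [157.1, 160.8, 165.6, 166.2, 166.8]
330 [156.7, 159.7, 166.1, 165.7, 167.5]
336 [157.1, 160.7, 166.5, 165.7, 168.3]
342 [157.0, 161.0, 166.0, 165.9, 166.8]
348 [157.4, 160.6, 165.8, 165.6, 167.6]
354 [157.5, 161.1, 165.6, 165.8, 166.9]
175 [505.34 216.7 ] 37.97995291437502
185 [504.25 217.82] 49.51339645370547
```

View pics/w1c.png

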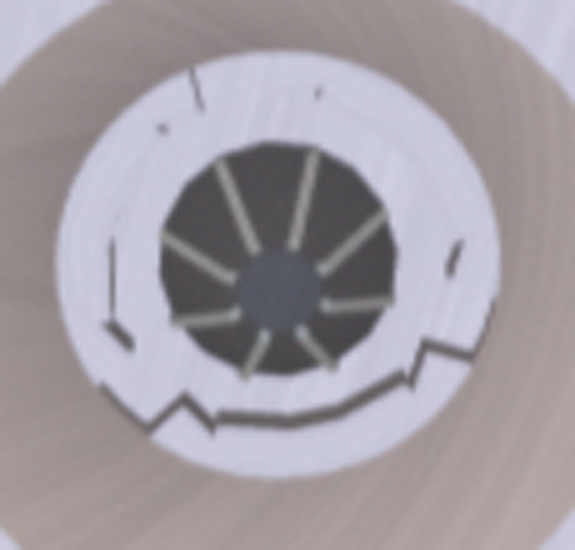

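Pockets lie at a world angle of about 28° (mod 120), and the throat centre is about (504,217.5). Next I'll move over the burr.

```bash
python3 -m pendant '[{"xyz":[-0.025,0.028,0],"roll":0,"jaw":0},{"xyz":[-0.065,0.072,0],"roll":0,"jaw":0},{"xyz":[-0.105,0.116,0.02],"roll":0,"jaw":0},{"xyz":[-0.145,0.16,0.04],"roll":0,"jaw":0},{"xyz":[-0.185,0.204,0.07],"roll":0,"jaw":0},{"xyz":[-0.225,0.248,0.1],"roll":0,"jaw":0},{"xyz":[-0.255,0.281,0.12],"roll":0,"jaw":0},{"xyz":[-0.255,0.281,0.12],"roll":0,"jaw":0}]' 35
python3 - <<'E'
from h import *
p,P,M,K=cloud("wrist"); cv2.imwrite("pics/w2.png",p)
st=env.state(); print(st['ee_pos'],st['ee_rot'])
z=P[...,2]; n=np.linalg.norm(P[...,:2]-[512,-165],axis=-1)
q=P[(z>78)&(z<95)&(n<60)].astype(np.float32); print(len(q),np.median(q[:,2]),cv2.minAreaRect(q[:,:2]))
q=P[(z>38)&(z<50)&(n<65)].astype(np.float32); print(len(q),np.median(q[:,2]),cv2.minEnclosingCircle(q[:,:2]))
E
```

```text
time_s: 2.2
ee_pos: [511.5, -161.9, 188.8]
ee_rot: [-179.8, 0.1, 44.0]
force: [-0.3, 0.2, -0.0]
gripper_width: 90.8
[ 512.22 -160.45  190.  ] [-179.84    0.02   44.06]Traceback (most recent call last):
  File "<stdin>", line 5, in <module>
cv2.error: OpenCV(4.12.0) /io/opencv/modules/imgproc/src/convhull.cpp:143: error: (-215:Assertion failed) total >= 0 && (depth == CV_32F || depth == CV_32S) in function 'convexHull'
```

View pics/w2.png

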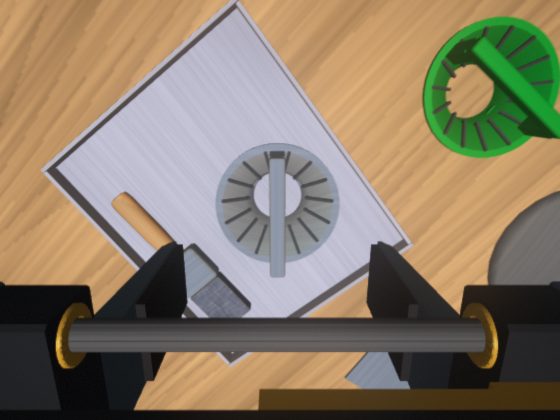

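The view shows the burr centred at about (278,203) with its bar vertical in the image, so the yaw is already right. The brush sits at lower left. I'll fix the mask next.

```bash
python3 - <<'E'
from h import *
p,P,M,K=cloud("wrist")
print(P[175:260:20,278], P[203,225:340:25,2])
z=P[...,2]; n=np.linalg.norm(P[...,:2]-[512,-165],axis=-1)
for lo,hi in((76,97),(36,52)):
    q=P[(z>lo)&(z<hi)&(n<66)].astype(np.float32); print(len(q))
    if len(q)>9: print(np.median(q,0),cv2.minAreaRect(q[:,:2].copy()),cv2.minEnclosingCircle(q[:,:2].copy()))
st=env.state(); print(st['ee_pos'],st['ee_rot'])
E
```

```text
[[ 492.7  -137.95   85.22]
 [ 503.12 -148.67   86.31]
 [ 514.59 -160.45   83.74]
 [ 525.53 -171.71   85.45]
 [ 537.36 -183.87   84.98]] [39.72 10.04 85.34 11.14 39.8 ]
1842
[ 512.06 -162.06   84.81] ((515.2369995117188, -165.353515625), (12.026461601257324, 95.42286682128906), 44.263214111328125) ((514.8607177734375, -165.7955322265625), 47.879146575927734)
5109
[ 512.63 -162.81   42.24] ((515.5205078125, -165.56980895996094), (107.50106811523438, 107.65641784667969), 6.232703685760498) ((515.52490234375, -165.8114471435547), 54.342166900634766)
[ 512.76 -159.74  190.88] [-179.93   -0.04   44.15]
```

```bash
python3 -m pendant '[{"xyz":[-0.001,0.003,0.02],"roll":0,"jaw":0},{"xyz":[-0.002,0.006,0.04],"roll":0,"jaw":0},{"xyz":[-0.002,0.006,0.06],"roll":0,"jaw":0},{"xyz":[-0.002,0.006,0.06],"roll":0,"jaw":0},{"xyz":[-0.002,0.006,0.06],"roll":0,"jaw":0},{"xyz":[-0.002,0.006,0.06],"roll":0,"jaw":0},{"xyz":[-0.002,0.006,0.06],"roll":0,"jaw":0},{"xyz":[-0.002,0.006,0.06],"roll":0,"jaw":0}]' 35
python3 - <<'E'
from h import *
for i in range(2):
    st=env.state(); print(st['time_s'],st['ee_pos'],st['ee_rot'],st['qvel'])
    p,P,M,K=cloud("wrist")
    z=P[...,2]; n=np.linalg.norm(P[...,:2]-[512,-165],axis=-1)
    for lo,hi in((76,97),(36,52)):
        q=P[(z>lo)&(z<hi)&(n<66)].astype(np.float32)
        if len(q)>9: print(len(q),np.median(q[:,2]),cv2.minAreaRect(q[:,:2].copy()),cv2.minEnclosingCircle(q[:,:2].copy()))
E
```

```text
time_s: 3.3
ee_pos: [515.6, -166.8, 131.3]
ee_rot: [180.0, -0.0, 44.1]
force: [0.2, 0.4, -0.5]
gripper_width: 91.2
3.3 [ 515.6  -166.79  131.26] [179.97  -0.02  44.11] [-0.    0.25  0.14  0.09 -0.15 -0.06]
2858 84.830765 ((515.171142578125, -165.4536895751953), (11.790035247802734, 95.35935974121094), 44.52873992919922) ((514.8161010742188, -165.93673706054688), 47.811222076416016)
7564 42.245827 ((515.2484130859375, -165.5111083984375), (107.57734680175781, 107.16554260253906), 44.875728607177734) ((515.646728515625, -165.88351440429688), 54.30714797973633)
3.35 [ 515.54 -166.79  131.13] [179.98  -0.02  44.11] [-0.01  0.26  0.03 -0.07 -0.03  0.01]
2865 84.8484 ((515.1829833984375, -165.323974609375), (11.975296974182129, 95.27456665039062), 44.21176528930664) ((515.6832885742188, -164.89283752441406), 47.76538848876953)
7521 42.240704 ((515.2402954101562, -165.4013671875), (107.89420318603516, 107.33778381347656), 42.91093063354492) ((515.77978515625, -165.6559295654297), 54.241058349609375)
```

```bash
python3 -m pendant '[{"xyz":[0.001,-0.001,0.015],"roll":0,"jaw":0},{"xyz":[0.001,-0.001,0.03],"roll":0,"jaw":0},{"xyz":[0.001,-0.001,0.045],"roll":0,"jaw":0},{"xyz":[0.001,-0.001,0.06],"roll":0,"jaw":0},{"xyz":[0.001,-0.001,0.07],"roll":0,"jaw":0},{"xyz":[0.001,-0.001,0.07],"roll":0,"jaw":0},{"xyz":[0.001,-0.001,0.07],"roll":0,"jaw":0},{"xyz":[0.001,-0.001,0.07],"roll":0,"jaw":0}]' 35
python3 -m pendant '[{"xyz":[0,0,0],"roll":0,"jaw":0.3},{"xyz":[0,0,0],"roll":0,"jaw":0.6},{"xyz":[0,0,0],"roll":0,"jaw":0.8},{"xyz":[0,0,0],"roll":0,"jaw":1},{"xyz":[0,0,0],"roll":0,"jaw":1},{"xyz":[0,0,0],"roll":0,"jaw":1},{"xyz":[0,0,0],"roll":0,"jaw":1},{"xyz":[0,0,0],"roll":0,"jaw":1}]' 35
```

```text
time_s: 4.4
ee_pos: [515.9, -165.4, 61.5]
ee_rot: [179.9, -0.0, 44.1]
force: [0.5, 0.3, -0.6]
gripper_width: 91.3
time_s: 5.4
ee_pos: [515.5, -165.3, 60.9]
ee_rot: [-180.0, -0.0, 44.1]
force: [-0.4, 0.1, -0.8]
gripper_width: 13.8
```

```bash
python3 -m pendant '[{"xyz":[0,0,0],"roll":0,"jaw":1},{"xyz":[0,0,-0.01],"roll":0,"jaw":1},{"xyz":[0,0,-0.03],"roll":0,"jaw":1},{"xyz":[0,0,-0.06],"roll":0,"jaw":1},{"xyz":[0,0,-0.09],"roll":0,"jaw":1},{"xyz":[0,0,-0.12],"roll":0,"jaw":1},{"xyz":[0,0,-0.14],"roll":0,"jaw":1},{"xyz":[0,0,-0.15],"roll":0,"jaw":1}]' 35
python3 -m pendant '[{"xyz":[0,0,-0.02],"roll":0,"jaw":1},{"xyz":[0,0,-0.04],"roll":0,"jaw":1},{"xyz":[0,0,-0.06],"roll":0,"jaw":1},{"xyz":[0,0,-0.08],"roll":0,"jaw":1},{"xyz":[0,0,-0.1],"roll":0,"jaw":1},{"xyz":[0,0,-0.1],"roll":0,"jaw":1},{"xyz":[0,0,-0.1],"roll":0,"jaw":1},{"xyz":[0,0,-0.1],"roll":0,"jaw":1}]'
python3 - <<'E'
from h import *
p,P,M,K=cloud("wrist"); cv2.imwrite("pics/w3.png",p)
st=env.state(); t=st['ee_pos']; print(t,st['ee_rot'])
z=P[...,2]; n=np.linalg.norm(P[...,:2]-t[:2],axis=-1)
h=np.histogram(z[n<60],bins=np.arange(200,360,5)); print([(int(b),int(a)) for a,b in zip(*h) if a>50])
for lo,hi in((-27+t[2],t[2]-10),(t[2]+20,t[2]+32)):
    q=P[(z>lo)&(z<hi)&(n<66)].astype(np.float32)
    if len(q)>9: print(len(q),np.median(q[:,2])-t[2],cv2.minAreaRect(q[:,:2].copy()),cv2.minEnclosingCircle(q[:,:2].copy()))
E
```

```text
time_s: 6.4
ee_pos: [515.6, -165.3, 212.1]
ee_rot: [179.9, -0.0, 44.1]
force: [-0.7, -0.1, -4.4]
gripper_width: 11.7
time_s: 7.4
ee_pos: [514.9, -165.1, 309.6]
ee_rot: [-179.9, 0.1, 44.1]
force: [0.5, -0.9, -5.2]
gripper_width: 11.6
[ 515.04 -165.15  309.8 ] [-179.89    0.05   44.12]
[(250, 130), (255, 203), (260, 265), (265, 208), (270, 624), (275, 1920), (280, 2306), (285, 2772), (290, 5587), (295, 57), (300, 56), (305, 85), (310, 181), (315, 212), (320, 264), (325, 286), (330, 4623), (335, 400), (340, 374), (345, 364), (350, 405)]
9441 -18.80007269185984 ((503.04168701171875, -152.37010192871094), (107.84147644042969, 72.37113952636719), 44.2000732421875) ((515.4047241210938, -165.2323455810547), 54.10847091674805)
5167 23.96054742532766 ((517.0607299804688, -162.51544189453125), (33.442955017089844, 95.09647369384766), 54.141395568847656) ((514.7864990234375, -165.41798400878906), 47.91433334350586)
```

View pics/w3.png

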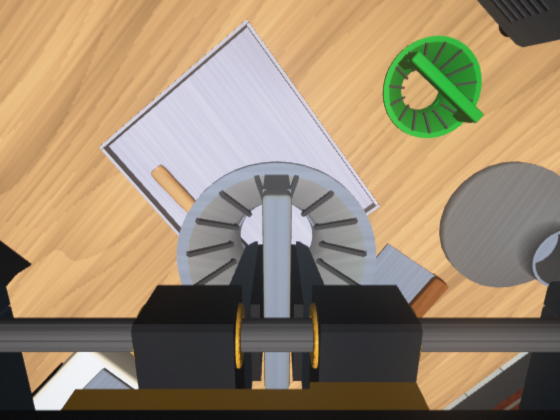

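The burr is held level and centred on the TCP. I'll carry it to the throat and pre-turn it +8°.

```bash
python3 -m pendant '[{"xyz":[0.01,-0.011,0],"roll":0,"jaw":1},{"xyz":[0.025,-0.027,0],"roll":0,"jaw":1},{"xyz":[0.045,-0.049,0],"roll":0,"jaw":1},{"xyz":[0.065,-0.071,0],"roll":0,"jaw":1},{"xyz":[0.085,-0.093,0],"roll":0,"jaw":1},{"xyz":[0.105,-0.115,0],"roll":0,"jaw":1},{"xyz":[0.125,-0.136,0],"roll":0,"jaw":1},{"xyz":[0.145,-0.158,0],"roll":0,"jaw":1}]'
python3 -m pendant '[{"xyz":[0.02,-0.022,0],"roll":-1,"jaw":1},{"xyz":[0.04,-0.044,0],"roll":-2,"jaw":1},{"xyz":[0.06,-0.066,0],"roll":-3,"jaw":1},{"xyz":[0.08,-0.088,0],"roll":-4,"jaw":1},{"xyz":[0.095,-0.104,0],"roll":-6,"jaw":1},{"xyz":[0.107,-0.117,0],"roll":-8,"jaw":1},{"xyz":[0.1135,-0.124,0],"roll":-8,"jaw":1},{"xyz":[0.1135,-0.124,0],"roll":-8,"jaw":1}]'
python3 -m pendant '[{"xyz":[0,0,0.01],"roll":0,"jaw":1},{"xyz":[0,0,0.02],"roll":0,"jaw":1},{"xyz":[0,0,0.03],"roll":0,"jaw":1},{"xyz":[0,0,0.035],"roll":0,"jaw":1},{"xyz":[0,0,0.04],"roll":0,"jaw":1},{"xyz":[0,0,0.04],"roll":0,"jaw":1},{"xyz":[0,0,0.04],"roll":0,"jaw":1},{"xyz":[0,0,0.04],"roll":0,"jaw":1}]'
python3 - <<'E'
from h import *
st=env.state(); t=st['ee_pos']; print(t,st['ee_rot'])
p,P,M,K=cloud("wrist"); cv2.imwrite("pics/w4.png",p)
z=P[...,2]; n=np.linalg.norm(P[...,:2]-[504,217],axis=-1)
q=P[(z>196)&(z<202)&(n<85)&(n>60)]
x=q[np.linalg.norm(q[:,:2]-[504,217],axis=1)>66]
hull=cv2.convexHull(q[:,:2].astype(np.float32).copy())[:,0]
print(len(q),len(hull)); A=np.c_[2*hull,np.ones(len(hull))]; o=np.linalg.lstsq(A,(hull**2).sum(1),rcond=None)[0]; print(o[:2],np.sqrt(o[2]+o[0]**2+o[1]**2),np.linalg.norm(hull-[504.4,217.3],axis=1))
E
```

```text
time_s: 8.45
ee_pos: [509.0, 50.9, 310.9]
ee_rot: [-180.0, -0.0, 44.1]
force: [0.5, -0.4, -4.2]
gripper_width: 12.0
time_s: 9.45
ee_pos: [504.6, 217.4, 310.8]
ee_rot: [180.0, 0.0, 52.1]
force: [0.1, -0.7, -4.1]
gripper_width: 11.2
time_s: 10.45
ee_pos: [504.9, 217.2, 271.3]
ee_rot: [180.0, -0.0, 52.1]
force: [0.9, -0.5, -3.5]
gripper_width: 11.9
[504.87 217.19 271.29] [179.98  -0.04  52.13]
4844 59
[504.16 217.82] 69.81716371491137 [70.13 70.01 69.92 70.18 70.07 70.12 70.12 70.17 70.22 70.26 70.31 70.33
 70.3  70.46 70.35 70.28 70.26 70.1  70.26 70.34 70.42 70.38 70.52 70.37
 70.42 70.41 70.45 70.38 70.42 70.39 70.36 70.43 70.42 70.41 70.3  70.26
 70.2  70.17 70.08 70.07 70.05 70.02 70.06 69.98 70.14 69.95 69.88 69.84
 69.81 69.74 69.7  69.88 69.78 69.53 69.51 69.49 69.86 69.87 69.49]
```

```bash
python3 -m pendant '[{"xyz":[0,-0.0005,0.008],"roll":0,"jaw":1},{"xyz":[0,-0.001,0.016],"roll":0,"jaw":1},{"xyz":[0,-0.001,0.024],"roll":0,"jaw":1},{"xyz":[0,-0.001,0.03],"roll":0,"jaw":1},{"xyz":[0,-0.001,0.035],"roll":0,"jaw":1},{"xyz":[0,-0.001,0.039],"roll":0,"jaw":1},{"xyz":[0,-0.001,0.041],"roll":0,"jaw":1},{"xyz":[0,-0.001,0.042],"roll":0,"jaw":1}]'
python3 -m pendant '[{"xyz":[0,0,0.0005],"roll":0,"jaw":1},{"xyz":[0,0,0.001],"roll":0,"jaw":1},{"xyz":[0,0,0.0015],"roll":0,"jaw":1},{"xyz":[0,0,0.002],"roll":0,"jaw":1},{"xyz":[0,0,0.0025],"roll":0,"jaw":1},{"xyz":[0,0,0.003],"roll":0,"jaw":1},{"xyz":[0,0,0.0035],"roll":0,"jaw":1},{"xyz":[0,0,0.0035],"roll":0,"jaw":1}]'
```

```text
time_s: 11.5
ee_pos: [504.0, 217.7, 229.0]
ee_rot: [180.0, -0.0, 52.1]
force: [-0.1, -0.1, -4.2]
gripper_width: 11.7
time_s: 12.5
ee_pos: [503.9, 217.7, 225.4]
ee_rot: [-180.0, -0.0, 52.1]
force: [0.3, -0.9, -4.4]
gripper_width: 11.7
```

```bash
python3 -m pendant '[{"xyz":[0,0,0.0002],"roll":0,"jaw":1},{"xyz":[0,0,0.0005],"roll":0,"jaw":1},{"xyz":[0,0,0.0008],"roll":0,"jaw":1},{"xyz":[0,0,0.001],"roll":0,"jaw":1},{"xyz":[0,0,0.0012],"roll":0,"jaw":1},{"xyz":[0,0,0.0015],"roll":0,"jaw":1},{"xyz":[0,0,0.0015],"roll":0,"jaw":1},{"xyz":[0,0,0.0015],"roll":0,"jaw":1}]'
```

```text
time_s: 13.5
ee_pos: [503.9, 217.7, 224.0]
ee_rot: [-180.0, -0.0, 52.1]
force: [-1.3, 0.4, -3.7]
gripper_width: 11.9
```

```bash
python3 -m pendant '[{"xyz":[0,0,0.0002],"roll":0,"jaw":1},{"xyz":[0,0,0.0003],"roll":0,"jaw":1},{"xyz":[0,0,0.0005],"roll":0,"jaw":1},{"xyz":[0,0,0.0006],"roll":0,"jaw":1},{"xyz":[0,0,0.0008],"roll":0,"jaw":1},{"xyz":[0,0,0.001],"roll":0,"jaw":1},{"xyz":[0,0,0.001],"roll":0,"jaw":1},{"xyz":[0,0,0.001],"roll":0,"jaw":1}]'
```

```text
time_s: 14.5
ee_pos: [504.0, 217.7, 223.7]
ee_rot: [180.0, -0.0, 52.1]
force: [-2.3, -1.5, 5.9]
gripper_width: 11.4
```

Contact is made: about 10 N of pressing at TCP z 223.7, with the burr riding on the ledge. I'll turn slowly across the expected pocket.

```bash
python3 -m pendant '[{"xyz":[0,0,0],"roll":-1,"jaw":1},{"xyz":[0,0,0],"roll":-2,"jaw":1},{"xyz":[0,0,0],"roll":-3,"jaw":1},{"xyz":[0,0,0],"roll":-4,"jaw":1},{"xyz":[0,0,0],"roll":-5,"jaw":1},{"xyz":[0,0,0],"roll":-6,"jaw":1},{"xyz":[0,0,0],"roll":-6,"jaw":1},{"xyz":[0,0,0],"roll":-6,"jaw":1}]'
```

```text
time_s: 15.5
ee_pos: [504.9, 218.1, 223.7]
ee_rot: [179.9, -0.1, 58.1]
force: [-0.0, -1.2, 5.6]
gripper_width: 11.8
```

```bash
python3 -m pendant '[{"xyz":[0,0,0],"roll":-0.5,"jaw":1},{"xyz":[0,0,0],"roll":-1,"jaw":1},{"xyz":[0,0,0],"roll":-1.5,"jaw":1},{"xyz":[0,0,0],"roll":-2,"jaw":1},{"xyz":[0,0,0],"roll":-2.5,"jaw":1},{"xyz":[0,0,0],"roll":-3,"jaw":1},{"xyz":[0,0,0],"roll":-3.5,"jaw":1},{"xyz":[0,0,0],"roll":-4,"jaw":1}]'
```

```text
time_s: 16.5
ee_pos: [505.0, 218.1, 223.6]
ee_rot: [179.9, -0.1, 62.1]
force: [-0.1, 0.0, 4.7]
gripper_width: 12.3
```

No pocket for this lug parity, so the other one applies, with the pocket near yaw 118. I'll keep turning the same way.

```bash
for i in 1 2 3; do python3 -m pendant '[{"xyz":[0,0,0],"roll":-2,"jaw":1},{"xyz":[0,0,0],"roll":-4,"jaw":1},{"xyz":[0,0,0],"roll":-6,"jaw":1},{"xyz":[0,0,0],"roll":-8,"jaw":1},{"xyz":[0,0,0],"roll":-10,"jaw":1},{"xyz":[0,0,0],"roll":-12,"jaw":1},{"xyz":[0,0,0],"roll":-14,"jaw":1},{"xyz":[0,0,0],"roll":-16,"jaw":1}]' | grep -v time; done
```

```text
ee_pos: [505.0, 218.2, 223.7]
ee_rot: [179.9, -0.1, 78.2]
force: [0.9, -0.0, 5.2]
gripper_width: 11.5
ee_pos: [505.0, 218.2, 223.7]
ee_rot: [179.8, -0.1, 94.2]
force: [0.9, 0.5, 3.6]
gripper_width: 11.9
ee_pos: [505.0, 218.1, 223.5]
ee_rot: [179.8, -0.0, 110.2]
force: [1.0, 0.1, 4.7]
gripper_width: 11.9
```

```bash
python3 -m pendant '[{"xyz":[0,0,0],"roll":-1,"jaw":1},{"xyz":[0,0,0],"roll":-2,"jaw":1},{"xyz":[0,0,0],"roll":-3,"jaw":1},{"xyz":[0,0,0],"roll":-4,"jaw":1},{"xyz":[0,0,0],"roll":-5,"jaw":1},{"xyz":[0,0,0],"roll":-6,"jaw":1},{"xyz":[0,0,0],"roll":-6.5,"jaw":1},{"xyz":[0,0,0],"roll":-6.5,"jaw":1}]'
```

```text
time_s: 20.5
ee_pos: [502.3, 216.9, 221.3]
ee_rot: [-179.7, -0.0, 116.6]
force: [-0.3, -0.4, -4.5]
gripper_width: 11.7
```

The lugs dropped in at yaw 116.6, with the force back to weight only. I'll ease the burr down.

```bash
python3 -m pendant '[{"xyz":[0,0,0.0005],"roll":-0.5,"jaw":1},{"xyz":[0,0,0.001],"roll":-1,"jaw":1},{"xyz":[0,0,0.0015],"roll":-1,"jaw":1},{"xyz":[0,0,0.002],"roll":-1,"jaw":1},{"xyz":[0,0,0.0025],"roll":-1,"jaw":1},{"xyz":[0,0,0.003],"roll":-1,"jaw":1},{"xyz":[0,0,0.0035],"roll":-1,"jaw":1},{"xyz":[0,0,0.0035],"roll":-1,"jaw":1}]'
```

```text
time_s: 21.5
ee_pos: [503.9, 217.7, 219.4]
ee_rot: [-180.0, -0.0, 117.6]
force: [0.2, -0.7, -4.0]
gripper_width: 11.7
```

```bash
python3 -m pendant '[{"xyz":[0,0,0.0004],"roll":0,"jaw":1},{"xyz":[0,0,0.0008],"roll":0,"jaw":1},{"xyz":[0,0,0.0012],"roll":0,"jaw":1},{"xyz":[0,0,0.0016],"roll":0,"jaw":1},{"xyz":[0,0,0.002],"roll":0,"jaw":1},{"xyz":[0,0,0.002],"roll":0,"jaw":1},{"xyz":[0,0,0.002],"roll":0,"jaw":1},{"xyz":[0,0,0.002],"roll":0,"jaw":1}]'
```

```text
time_s: 22.5
ee_pos: [503.8, 217.4, 217.9]
ee_rot: [-180.0, 0.0, 117.6]
force: [-3.6, -4.1, 3.6]
gripper_width: 12.0
```

```bash
python3 -m pendant '[{"xyz":[-0.0001,-0.0003,0],"roll":0,"jaw":1},{"xyz":[-0.0002,-0.0006,0],"roll":0,"jaw":1},{"xyz":[-0.0002,-0.0007,0.0002],"roll":0,"jaw":1},{"xyz":[-0.0002,-0.0007,0.0004],"roll":0,"jaw":1},{"xyz":[-0.0002,-0.0007,0.0006],"roll":0,"jaw":1},{"xyz":[-0.0002,-0.0007,0.0006],"roll":0,"jaw":1},{"xyz":[-0.0002,-0.0007,0.0006],"roll":0,"jaw":1},{"xyz":[-0.0002,-0.0007,0.0006],"roll":0,"jaw":1}]'
```

```text
time_s: 23.5
ee_pos: [503.5, 217.0, 217.2]
ee_rot: [180.0, 0.0, 117.6]
force: [-2.3, -4.1, 5.5]
gripper_width: 11.7
```

```bash
python3 -m pendant '[{"xyz":[-0.0002,-0.0003,0],"roll":0,"jaw":1},{"xyz":[-0.0004,-0.0005,0],"roll":0,"jaw":1},{"xyz":[-0.0004,-0.0006,0.0002],"roll":0,"jaw":1},{"xyz":[-0.0004,-0.0006,0.0004],"roll":0,"jaw":1},{"xyz":[-0.0004,-0.0006,0.0005],"roll":0,"jaw":1},{"xyz":[-0.0004,-0.0006,0.0005],"roll":0,"jaw":1},{"xyz":[-0.0004,-0.0006,0.0005],"roll":0,"jaw":1},{"xyz":[-0.0004,-0.0006,0.0005],"roll":0,"jaw":1}]'
python3 - <<'E'
from h import *
st=env.state(); print(st['force'],st['torque'])
p,P,M,K=cloud("wrist"); cv2.imwrite("pics/w5.png",p)
z=P[...,2]; n=np.linalg.norm(P[...,:2]-[504,217],axis=-1)
for lo,hi in((45,53.5),(58,69)):
    m=(n>lo)&(n<hi)&(z>190)&(z<212); print(m.sum(),np.percentile(z[m],[10,50,90]))
E
```

```text
time_s: 24.5
ee_pos: [503.3, 216.8, 216.7]
ee_rot: [179.9, -0.0, 117.6]
force: [-0.7, -2.9, 5.3]
gripper_width: 11.5
[-0.69 -2.9   5.34] [-0.34  0.26 -0.03]
5610 [197.43 198.94 200.  ]
9190 [198.15 199.04 199.89]
```

View pics/w5.png

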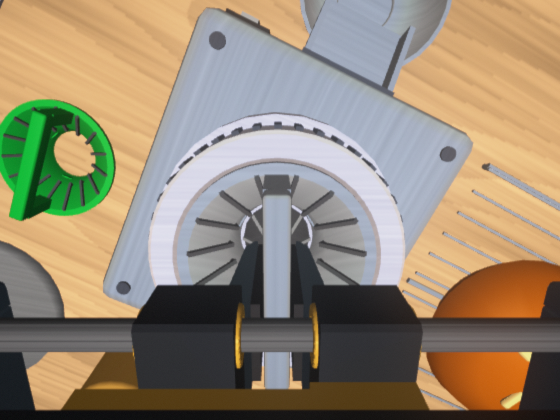

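The burr rim is level with the collar (198.9 against 199.0 mm), and the TCP is 7.0 mm below the ledge contact height. I'll release it.

```bash
python3 -m pendant '[{"xyz":[-0.0003,-0.0002,0],"roll":0,"jaw":1},{"xyz":[-0.0003,-0.0002,-0.0003],"roll":0,"jaw":1},{"xyz":[-0.0003,-0.0002,-0.0003],"roll":0,"jaw":0.8},{"xyz":[-0.0003,-0.0002,-0.0003],"roll":0,"jaw":0.7},{"xyz":[-0.0003,-0.0002,-0.0003],"roll":0,"jaw":0.6},{"xyz":[-0.0003,-0.0002,-0.0003],"roll":0,"jaw":0.5},{"xyz":[-0.0003,-0.0002,-0.0003],"roll":0,"jaw":0.5},{"xyz":[-0.0003,-0.0002,-0.0003],"roll":0,"jaw":0.5}]' 3
python3 -m pendant '[{"xyz":[0,0,0],"roll":0,"jaw":0.5},{"xyz":[0,0,-0.01],"roll":0,"jaw":0.5},{"xyz":[0,0,-0.03],"roll":0,"jaw":0.5},{"xyz":[0,0,-0.06],"roll":0,"jaw":0.5},{"xyz":[0,0,-0.09],"roll":0,"jaw":0.5},{"xyz":[0,0,-0.11],"roll":0,"jaw":0.5},{"xyz":[0,0,-0.11],"roll":0,"jaw":0.5},{"xyz":[0,0,-0.11],"roll":0,"jaw":0.5}]'
python3 - <<'E'
from h import *
p,P,M,K=cloud("wrist"); cv2.imwrite("pics/w6.png",p)
z=P[...,2]; n=np.linalg.norm(P[...,:2]-[504,217],axis=-1)
def circ(x):
    A=np.c_[2*x,np.ones(len(x))]; o=np.linalg.lstsq(A,(x**2).sum(1),rcond=None)[0]; return o[:2],np.sqrt(o[2]+o@(o*[1,1,0]))
for lo,hi in((49,53.5),(58,69)):
    m=(n>lo)&(n<hi)&(z>190)&(z<212); q=P[m]; a=np.c_[q[:,:2]-[504,217],np.ones(len(q))]
    print(m.sum(),np.percentile(z[m],[10,50,90]),np.linalg.lstsq(a,q[:,2],rcond=None)[0][:2])
q=P[(z>195)&(z<203)&(n<80)]; print("collar",circ(cv2.convexHull(q[:,:2].astype(np.float32))[:,0]))
q=P[(z>275-40)&(z<250)&(n<60)]; print("bar",len(q),np.median(q[:,2]),cv2.minAreaRect(q[:,:2].astype(np.float32)))
E
```

```text
time_s: 25.55
ee_pos: [503.0, 216.2, 216.7]
ee_rot: [180.0, -0.0, 117.6]
force: [-0.2, -0.9, -0.4]
gripper_width: 45.5
time_s: 26.55
ee_pos: [502.7, 216.1, 326.0]
ee_rot: [-179.9, -0.0, 117.6]
force: [-0.8, 0.6, 0.6]
gripper_width: 45.6
2005 [198.14 199.06 199.94] [0. 0.]
5491 [198.1  199.03 199.95] [-0.  0.]
collar (array([504.05, 217.71]), np.float64(69.85641646177076))
bar 2122 240.91850119597558 ((503.5489501953125, 217.7274169921875), (95.6550521850586, 11.736856460571289), 27.349075317382812)
```

View pics/w6.png

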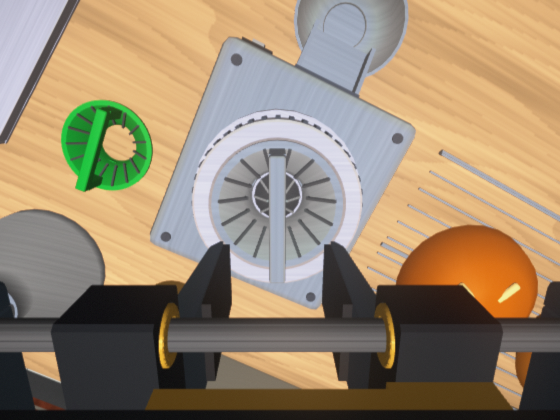

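The burr sits concentric in the collar, centred at about (278,205), and the rim is flush and level. The fingers are clear, so I'm handing in.

```bash
python3 -c "
from workcell import env
env.job_done(); print(env.state()['time_s'])"
```

```text
the job is handed in; nothing more can be done
the job is handed in; nothing more can be done
```

The burr is seated in the mill and let go, and the job was handed in at about 26.6 s. No verdict is reported.

I gripped the burr by its bar, lifted it out of the tray and nested it on the ledge with about 10 N of pressing. I turned it anticlockwise until the lugs dropped in, eased it down the last 7 mm, then let go and withdrew upward.

- **Height and level:** the rim reads 199.06 mm against 199.03 mm for the collar, so it is flush, and I measured no tilt.
- **Centring:** the middle of the bar is about 0.5 mm from the collar's centre.
- **Release:** after withdrawing, the measured tool force was back to noise and the fingers were clear.
- **Forces:** the most I read between tool and mill was about 10 N. These readings come only at the end of each move, so brief peaks between them would not show.
- **First try missed:** which way the lugs pointed was ambiguous from above. My first guess at the pocket found nothing, so I turned on about 55° to the other possible position, where they dropped in at 116.6° tool yaw (117.6° expected).
- **Not checked:** I did not measure the other objects again afterwards. The last picture shows nothing disturbed near the mill, but it does not cover the whole bench.

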